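Load the shaker's jar carrier and pin its hold-down bar

ROBOT

A 6-joint arm with a two-finger parallel gripper is mounted at the origin on the work surface. World frame = base frame: x ahead of the robot, y to its left, z up, the work surface at z = 0. Lengths are in m, angles in rad, forces in N, time in s.
With the tool pointing down it reaches from about 0.3 to 0.775 m from the base axis. Payload 14.6 kg.
Tool frame: the origin (TCP) lies midway between the tips of the shut fingers; the grasp point (between the pads) lies 19 mm behind it (ctrl.grip_depth is the z of the grasp point in the tool frame, in m); z points along the fingers, y is the line along which they close (so a half turn about z gives the same grasp; the last joint's range is limited). The gripper opens to 94 mm and grips with 3 to 60 N. Pads are 16 mm wide; open, the fingers measure 119 mm over their backs; the gripper's body (75 mm by 177 mm) begins 78 mm behind the grasp point.
Start: joints at [-1.201, 0.3, 1.521, -0, 1.321, -0.067], TCP at [0.233, -0.498, 0.205] pointing down, gripper open.
Joint ranges: [-3.03, 3.03], [-0.79, 2.21], [0.23, 2.52], [-1.04, 4.18], [0, 3.07], [-2.55, 2.55]. Speed limits (rad/s): [2.22, 2.22, 2.57, 3.14, 3.14, 3.14].

INTERFACE

Orientations are given as [roll, pitch, yaw] about the fixed x, y, z axes, in that order (R = Rz(yaw) Ry(pitch) Rx(roll)).
In Python, from station import ctrl gives the robot as it stands. The module is installed in compiled form; this text tells all that it offers.
- The arm moves only by the tool carry_out, never from a script. Its argument "commands" is a list of rows, each a list of 3 entries, a list of its own where there are three numbers: the closure, from 0 (fully open) to 1 (shut), then the shift along the tool's x, y, z in mm, then the turn, a rotation vector about the tool's x, y, z in rad. In form: [[gripper, [tx, ty, tz], [wx, wy, wz]], ...]. A call has 1 to 10 rows; each row shifts and turns the commanded pose from where the row before left it, along the tool's axes as they then stand; what a row does not reach is not made up. A row lasts 1/8 s, in which the tool goes at most 62.5 mm and 10.7 degrees, less where a joint would pass 70% of its speed; a pose out of reach is approached as far as the arm can. A call with a gripper value outside its range is refused whole. The fingers move at their own pace and stop on an object; "squeeze" is the grip in N (left out, the last holds). Time passes only in rows, so rows that do not move let the fingers close. It gives the time, the measured TCP pose, the force, the opening and the grip force at its end, in the units of the state.
- ctrl.get_obs(): the state, without advancing time (a new reading comes with each control period).
- ctrl.camera(name): name is "side" or "top"; returns a dict with "img" (400x640x3 uint8, blue, green, red), "camera_matrix" (3x3 intrinsics, pixels), "rvec" (rotation vector, rad) and "tvec" (3), from world to camera coordinates, as OpenCV has them. Camera axes: x right, y down, z forward; pixel columns grow to the right and rows downward; lengths in m; the calibration is good to about 2 mm. A picture is of the moment at which its call begins. There is no depth.
- ctrl.hand_in(): hands the job in; it is judged then, once.
Trained networks look in the newest picture that a camera, given by its name, has taken for a name from the list of things; names that differ only in an ending like _2 or _b are one class to them, and where a whole thing is asked for, a point or a joint stands for the part that bears it (a point fixed in the world has none). Each returns a list of dicts, best first, with "score" (0 to 1); they miss things now and then, are a little off and sometimes report something else, mostly with a low value. They report only what shows in the picture. A call takes as long as a camera call. They do not tell look-alikes from the thing itself.
- ctrl.outline_of(thing, camera): "region" (400x640 bool, what is visible of it).
- ctrl.place_of(thing, camera): "at" ([x, y, z] in m, in world coordinates, good to about 4 mm: a listed point, or the origin of a listed thing).
The state is a dict: "time_s": time; "qpos": joint angles; "joint_vel": joint speeds; "tau": joint torques, N m; "ee_pos": TCP position; "eef_rot": TCP orientation; "force": force on the tool from outside, world axes, zero at the start; "moment": the same for the moment, N m; "grip_width": finger opening in m; "grip_force": force on a finger pad.
Only numpy, scipy, OpenCV 4.12 (cv2) and the standard library are available. Lean on these libraries where they do the work, as an engineer would, in place of code of your own. Each camera call takes 0.05 s, during which the arm holds its last target. There are 200 camera calls.

TASK

Get the jar carrier ready for the shaker: swap the tall jar with the short jar that stands in the tall bay beside the clevis, so that each ends in the other's bay, and put every short jar from the bench upright into a free low bay. Then swing the hold-down bar shut over the jars until its tongue is home in the clevis, and, holding its button pressed, push the ball-lock pin down through the aligned holes until its collar sits on the clevis, and let go so that the balls lock under it. Leave the plaster cast, the bowl and the spatula where they are.

Things in the scene. Friction and masses are not known exactly. Their poses are not given: they have to be found in the camera images.
- carrier: metal jar carrier fixed to the bench: 362 x 60 mm plate, 8 mm thick, with a row of five square bays (44 x 44 mm inside, floors 8 mm above the bench, 4 mm walls rising 24 mm above the floors) and a clevis at the far end. Origin on the bench under the bar's pivot; x runs from the pivot along the row to the clevis, z up. Bay centres at x = 48, 96, 144, 192, 240 mm, y = 0
- bay0 (a point): centre of the floor of the bay nearest the pivot (low bay)
- bay1 (a point): centre of the floor of the 2nd bay from the pivot (low bay)
- bay2 (a point): centre of the floor of the middle bay (low bay; the tall jar starts here)
- bay3 (a point): centre of the floor of the 4th bay (low bay)
- bay4 (a point): centre of the floor of the last bay, next to the clevis: the tall bay, under the hump of the bar when closed (the misplaced short jar starts here)
- clevis_hole (a point): centre of the hole in the clevis's upper plate, on its top face, 94 mm above the bench. The clevis (40 mm wide, x = 268 to 324 mm on the carrier) has two level 8 mm steel plates, undersides 62 and 86 mm above the bench, with 15 mm holes in line at x = 290 mm, joined by an upright web behind them
- bar (a joint): steel hold-down bar swinging level about a pivot at the carrier's origin; rad: 0 = closed over the bays, at its stop, holes in line; positive = open to the carrier's left (+y), up to 1.7. Stays where left; about 1 N at the knob moves it. 20 mm wide, 8 thick, underside 74 mm above the bench; a hump over the last bay (underside 106 mm) clears the tall jar, the low part only short jars, by 3 mm
- bar_knob (a point): centre of the top of the black upright round knob on the bar, 150 mm from the pivot: 18 mm in diameter, 38 mm high, its top 120 mm above the bench
- tongue_hole (a point): centre, on the top face, of the 16 mm hole in the bar's tongue (8 mm thick, 28 mm wide, top face 82 mm above the bench), 290 mm from the pivot
- pin: ball-lock pin, 120 g, upright in its stand. Origin on its axis at the underside of the collar; z up towards the handle. Shaft 12 mm thick down to z = -48 mm, last 7.5 mm tapered; two balls at z = -37 mm stick out to 20 mm across (along the pin's y), flush when the button is pressed home; collar 36 mm across, z 0 to 6 mm; black handle 36 (x) by 22 (y) mm, z 6 to 48 mm
- pin_button (a joint): spring button on the +x side of the pin's handle: steel pad 16 mm wide, z = 12 to 42 mm on the pin, 5 mm proud (41 mm over handle and button). In m: 0 = out (balls out, locked), 0.0045 = pressed home (balls in). 3 N starts it, 6 N presses it home; a grip across handle and button (along the pin's x) keeps it pressed while held
- pin_stand: grey plastic block for the pin, fixed to the bench, 66 x 66 x 60 mm high, origin at the centre of its underside; a 26 mm hole from the top, 55 mm deep, takes shaft and balls freely, so the collar rests on its top
- tall_jar: tall closed plastic jar with a plain paper band and a dark grey screw lid, cylinder 34 mm in diameter, 95 mm high, about 180 g, bottom-heavy (alloy pellets); origin at the centre of its underside, z along its axis (up). Starts in the middle bay
- misplaced_jar: short closed plastic jar like the bench jars, cylinder 34 mm in diameter, 63 mm high, about 150 g, bottom-heavy (alloy pellets); origin at the centre of its underside, z up. Starts in the tall bay next to the clevis
- bench_jar0: bench jar: a closed plastic jar with a plain paper band and a dark grey screw lid, cylinder 34 mm in diameter, 63 mm high, about 150 g, bottom-heavy (alloy pellets), standing on the bench at the start on the robot's right; origin at the centre of its underside, z along its axis (up). May be absent
- bench_jar1: bench jar: a closed plastic jar with a plain paper band and a dark grey screw lid, cylinder 34 mm in diameter, 63 mm high, about 150 g, bottom-heavy (alloy pellets), standing on the bench at the start on the robot's right; origin at the centre of its underside, z along its axis (up). May be absent
- bench_jar2: bench jar: a closed plastic jar with a plain paper band and a dark grey screw lid, cylinder 34 mm in diameter, 63 mm high, about 150 g, bottom-heavy (alloy pellets), standing on the bench at the start on the robot's right; origin at the centre of its underside, z along its axis (up). May be absent
- plaster_cast: bystander: cream plaster dental cast, 58 x 62 x 34 mm, origin at the centre of its underside
- mixing_bowl: bystander: dark rubber bowl, 110 mm across, 55 mm high, origin at the centre of its underside
- wax_spatula: bystander: spatula 170 mm long lying on the bench
Things that resemble listed ones, but are neither listed nor needed, are in the scene too. What is shaped like the misplaced_jar but red is not meant. What is shaped like the pin but orange is not meant.

How it is judged:
By the outcome, as a careful person would: the job done as asked, in the order asked, and still so for the second after the job is handed in, with the robot touching nothing.
Of bench_jar0, bench_jar1, bench_jar2 only 1 to 3 are there at a start; the rules pass over those that are not, and their reading is None.
At some moment in a run one of bench_jar0, bench_jar1, bench_jar2 may be knocked a few centimetres aside while the robot is not near it.
It also fails if it takes over 210 s, if anything falls off the work surface, if the arm or the gripper's body presses on something with over 40 N, if the wrist force passes 120 N, or if a joint passes its speed limit or range.

## Working session

There is one attempt and no reset: what is moved stays moved. The work goes in short steps, Python scripts to look and compute and a tool call to move; the robot and the scene stay as the last step left them, time stands still between calls to the robot, and variables do not carry over. Pictures are saved under pics/ and viewed, at most 17 in all, crops included, and the job is handed in when it is done.

Besides the shell and the picture viewer there is one more tool, called after "Request:" as name(argument=value, ...) on one line, values as JSON. carry_out: Moves the arm, as the interface text tells. Its arguments: {"type":"object","properties":{"commands":{"type":"array","items":{"type":"array"}},"squeeze":{"type":"number"}},"required":["commands"]}

```bash
mkdir -p pics
cat > h.py <<'E'
import numpy as np, cv2
from station import ctrl
def snap(cam,fn=None):
    c=ctrl.camera(cam)
    if fn: cv2.imwrite('pics/'+fn,c['img'])
    return c
def ray(c,uv):
    K=np.array(c['camera_matrix']);R=cv2.Rodrigues(np.array(c['rvec'],float))[0];t=np.array(c['tvec'],float).ravel()
    d=R.T@np.linalg.inv(K)@np.array([uv[0],uv[1],1.]);return -R.T@t,d
def atz(c,uv,z):
    o,d=ray(c,uv);return o+d*(z-o[2])/d[2]
def proj(c,p):
    return cv2.projectPoints(np.array(p,float).reshape(-1,1,3),np.array(c['rvec'],float),np.array(c['tvec'],float),np.array(c['camera_matrix']),None)[0].reshape(-1,2)
E
python3 - <<'E'
from h import *
np.set_printoptions(precision=4,suppress=True)
for cam in ['top','side']:
    c=snap(cam,cam+'0.png'); o,d=ray(c,(320,200)); print(cam,o,d)
    for n in ['carrier','bay0','bay2','bay4','clevis_hole','bar_knob','tongue_hole','pin','pin_button','pin_stand','tall_jar','misplaced_jar','bench_jar0','plaster_cast','mixing_bowl','wax_spatula']:
        print(n,[(np.round(r['at'],4).tolist(),round(r['score'],2)) for r in ctrl.place_of(n,cam)])
s=ctrl.get_obs();print(s)
E
```

```text
top [ 0.4101 -0.0192  1.2738] [ 0.1707  0.012  -0.9853]
carrier [([0.4087, 0.0441, -0.0018], 0.83), ([0.6402, 0.0043, 0.0102], 0.65)]
bay0 [([0.6479, 0.0072, 0.0084], 0.87), ([0.5495, 0.0244, 0.0086], 0.84), ([0.4582, 0.0329, 0.0094], 0.83), ([0.6706, -0.3867, 0.0012], 0.7), ([0.5958, 0.0141, 0.004], 0.63), ([0.4992, 0.0253, 0.0117], 0.6)]
bay2 [([0.6479, 0.0072, 0.0084], 0.87), ([0.5495, 0.0244, 0.0086], 0.84), ([0.4582, 0.0329, 0.0094], 0.83), ([0.6706, -0.3867, 0.0012], 0.7), ([0.5958, 0.0141, 0.004], 0.63), ([0.4992, 0.0253, 0.0117], 0.6)]
bay4 [([0.6479, 0.0072, 0.0084], 0.87), ([0.5495, 0.0244, 0.0086], 0.84), ([0.4582, 0.0329, 0.0094], 0.83), ([0.6706, -0.3867, 0.0012], 0.7), ([0.5958, 0.0141, 0.004], 0.63), ([0.4992, 0.0253, 0.0117], 0.6)]
clevis_hole [([0.6939, -0.002, 0.0919], 0.59)]
bar_knob [([0.4662, 0.1834, 0.1191], 0.93)]
tongue_hole [([0.5254, 0.3115, 0.0849], 0.76), ([0.4058, 0.0441, -0.0005], 0.72), ([0.4573, -0.3242, -0.0035], 0.37)]
pin [([0.8303, -0.1623, 0.0175], 0.94), ([0.6384, -0.1959, 0.0633], 0.5)]Traceback (most recent call last):
  File "<stdin>", line 6, in <module>
ValueError: it knows: bar_knob, bay, bench_jar, carrier, clevis_hole, misplaced_jar, mixing_bowl, pin, pin_stand, plaster_cast, tall_jar, tongue_hole, wax_spatula
```

Run:
```python
from h import *
np.set_printoptions(precision=4,suppress=True)
for cam in ['top','side']:
    c=snap(cam,cam+'1.png'); o,d=ray(c,(320,200)); print(cam,o,d)
    for n in ['carrier','bay','clevis_hole','bar_knob','tongue_hole','pin','pin_stand','tall_jar','misplaced_jar','bench_jar','plaster_cast','mixing_bowl','wax_spatula']:
        print(n,[(np.round(r['at'],4).tolist(),round(r['score'],2)) for r in ctrl.place_of(n,cam)])
s=ctrl.get_obs();print(s)
```

```text
top [ 0.4101 -0.0192  1.2738] [ 0.1707  0.012  -0.9853]
carrier [([0.4101, 0.0462, 0.0006], 0.62)]
bay [([0.5012, 0.025, 0.0115], 0.96), ([0.5999, 0.0164, 0.0028], 0.94), ([0.5508, 0.026, 0.0084], 0.71), ([0.6474, 0.0087, 0.011], 0.71)]
clevis_hole [([0.6912, -0.0008, 0.0941], 0.56)]
bar_knob [([0.4676, 0.1801, 0.1188], 0.61)]
tongue_hole [([0.5241, 0.3103, 0.0807], 0.84), ([0.6451, 0.0085, 0.0117], 0.22)]
pin [([0.8291, -0.1619, 0.0215], 0.74), ([0.6405, -0.1934, 0.0612], 0.48)]
pin_stand [([0.6343, -0.1973, 0.0019], 0.93), ([0.5992, 0.0136, 0.004], 0.61)]
tall_jar [([0.5517, 0.0238, 0.0048], 0.58)]
misplaced_jar [([0.6413, 0.0058, 0.01], 0.69), ([0.5869, -0.0989, 0.0003], 0.64), ([0.6394, -0.1942, 0.0573], 0.25)]
bench_jar [([0.4544, -0.326, 0.0017], 0.8), ([0.5213, -0.2521, 0.0024], 0.74), ([0.4575, -0.158, -0.0009], 0.63)]
plaster_cast [([0.534, 0.3574, 0.002], 0.83)]
mixing_bowl [([0.6715, -0.3877, -0.0002], 0.86), ([0.6437, 0.0073, 0.0108], 0.72), ([0.6431, 0.0042, 0.0078], 0.69)]
wax_spatula [([0.6471, 0.2553, 0.0004], 0.57)]
side [ 0.5636 -0.8272  0.5715] [ 0.0539  0.86   -0.
[... 1023 characters left out ...]
-0.1618, 0.0034], 0.21)]
mixing_bowl [([0.6646, -0.3902, -0.0019], 0.73), ([0.6341, -0.1939, 0.0544], 0.6), ([0.6503, 0.2599, -0.0027], 0.32), ([0.504, 0.0292, 0.0064], 0.28)]
wax_spatula [([0.6467, 0.2578, -0.0021], 0.87)]
{'time_s': 1.85, 'qpos': array([-1.2006,  0.2999,  1.521 , -0.    ,  1.3207, -0.0666]), 'joint_vel': array([ 0.0015, -0.0013, -0.0006,  0.0005,  0.0002, -0.0019]), 'tau': array([ -0.0001, -53.166 , -35.2916,   0.0709,   0.0213,  -0.    ]), 'ee_pos': array([ 0.2327, -0.4984,  0.2054]), 'eef_rot': array([-3.1416,  0.    ,  0.4368]), 'force': array([ 0.4917, -0.5414,  0.4521]), 'moment': array([-0.0154, -0.0084,  0.019 ]), 'grip_force': 0.0, 'grip_width': 0.0941575556546822}
```

View pics/top0.png

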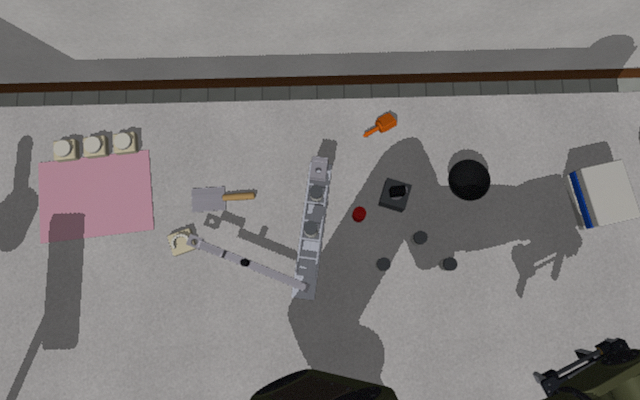

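View pics/side1.png

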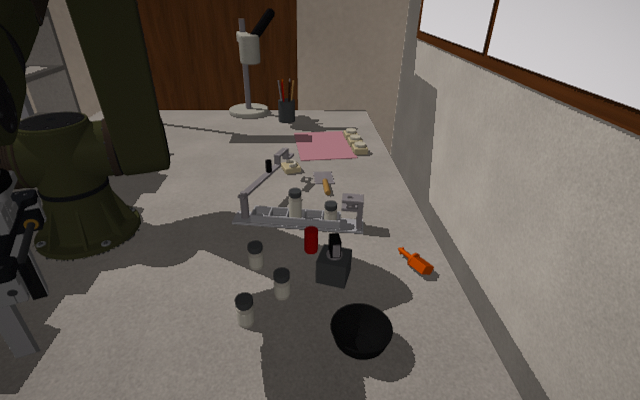

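Run:
```python
from h import *
import json
np.set_printoptions(precision=4,suppress=True)
D={}
for k in range(3):
  for cam in ['top','side']:
    c=snap(cam)
    for n in ['carrier','bay','clevis_hole','bar_knob','tongue_hole','pin','bench_jar','pin_stand']:
        D.setdefault(n,[]).extend([(cam,)+tuple(np.round(r['at'],4)) for r in ctrl.place_of(n,cam) if r['score']>.4])
cx={'carrier':(.409,.044),'clevis_hole':(.695,0),'bar_knob':(.468,.183),'tongue_hole':(.523,.312),'pin':(.638,-.194),'pin_stand':(.637,-.195)}
def mean(n,c):
    for cam in ['top','side']:
        a=np.array([d[1:] for d in D[n] if d[0]==cam and np.hypot(d[1]-c[0],d[2]-c[1])<.02])
        if len(a): print(n,cam,len(a),a.mean(0),a.std(0))
    a=np.array([d[1:] for d in D[n] if np.hypot(d[1]-c[0],d[2]-c[1])<.02]); return a
P=[]
for n in cx:
    a=mean(n,cx[n])
    for v in a:
        if n=='carrier':P.append((0,v[:2],1))
        if n=='clevis_hole':P.append((.29,v[:2],1))
for i,x in enumerate([.048,.096,.144,.192,.24]):
    c=np.array([.409,.044])+x*np.array([.988,-.152])
    for v in mean('bay',c): P.append((x,v[:2],1))
for c in [(.4544,-.324),(.523,-.252),(.457,-.16)]: mean('bench_jar',c)
from scipy.optimize import least_squares
f=lambda p:np.concatenate([np.array(p[:2])+x*np.array([np.cos(p[2]),np.sin(p[2])])-v for x,v,_ in P])
r=least_squares(f,[.409,.044,-.15],loss='soft_l1',f_scale=.004);print(r.x)
p=r.x
c=snap('top');im=cv2.resize(c['img'][140:310,140:460],None,fx=2.5,fy=2.5,interpolation=cv2.INTER_CUBIC)
def T(x,y,z): return [p[0]+x*np.cos(p[2])-y*np.sin(p[2]),p[1]+x*np.sin(p[2])+y*np.cos(p[2]),z]
pts=[T(x+sx*.022,sy*.022,.032) for x in (.048,.096,.144,.192,.24) for sx in(-1,1) for sy in (-1,1)]+[T(.29,0,.094),T(.268,.02,.094),T(.324,.02,.094),T(.268,-.02,.094),T(.324,-.02,.094)]
for q in proj(c,pts): cv2.circle(im,tuple(int(v) for v in ((q-[140,140]+.5)*2.5)),1,(0,0,255),-1)
cv2.imwrite('pics/c1.png',im)
s=snap('side');im=cv2.resize(s['img'][150:310,225:385],None,fx=3.7,fy=3.7,interpolation=cv2.INTER_CUBIC)
for q in proj(s,pts): cv2.circle(im,tuple(int(v) for v in ((q-[225,150]+.5)*3.7)),1,(0,0,255),-1)
cv2.imwrite('pics/c2.png',im)
```

```text
carrier top 3 [0.4074 0.0455 0.0004] [0.0007 0.0015 0.001 ]
carrier side 3 [0.4086 0.0412 0.0011] [0.0002 0.0021 0.0011]
clevis_hole top 2 [0.691  0.0016 0.092 ] [0.0007 0.0008 0.0001]
clevis_hole side 3 [0.699  0.     0.0925] [0.0012 0.0002 0.002 ]
bar_knob top 3 [0.4654 0.1836 0.1181] [0.0009 0.001  0.0023]
bar_knob side 3 [0.4691 0.1831 0.1199] [0.0014 0.0009 0.0014]
tongue_hole top 3 [0.5261 0.3122 0.0819] [0.0018 0.0009 0.0004]
tongue_hole side 3 [0.5207 0.3142 0.0792] [0.001  0.0012 0.0018]
pin top 3 [ 0.6384 -0.1926  0.0601] [0.0012 0.0011 0.0003]
pin side 3 [ 0.6369 -0.1938  0.0548] [0.0012 0.0007 0.0009]
pin_stand top 2 [ 0.6351 -0.1976  0.0002] [0.0012 0.0008 0.0019]
pin_stand side 3 [ 0.6366 -0.193  -0.0018] [0.0016 0.002  0.0017]
bay top 3 [0.4559 0.035  0.0116] [0.0013 0.001  0.0017]
bay side 3 [0.4544 0.0343 0.008 ] [0.0018 0.0006 0.0004]
bay top 3 [0.5015 0.0248 0.0084] [0.0012 0.0018 0.0001]
bay side 3 [0.506  0.0294 0.0065] [0.0007 0.0009 0.0005]
bay top 4 [0.5513 0.0231 0.0075] [0.0012 0.0008 0.0024]
bay side 3 [0.5485 0.023  0.0057] [0.0007 0.0004 0.0014]
bay top 3 [0.5987 0.0151 0.005 ] [0.0004 0.0012 0.0004]
bay side 3 [0.6005 0.0168 0.0089] [0.0011 0.001  0.001 ]
bay top 3 [0.6454 0.008  0.0082] [0.0009 0.0017 0.0008]
bay side 3 [0.644  0.0057 0.0129] [0.0007 0.0014 0.001 ]
bench_jar top 2 [ 0.4515 -0.3247 -0.0014] [0.0003 0.0001 0.0001]
bench_jar side 3 [ 0.454  -0.3212 -0.0004] [0.0011 0.0018 0.0001]
bench_jar top 3 [ 0.5215 -0.2513  0.0032] [0.0016 0.0008 0.0007]
bench_jar side 2 [ 0.5237 -0.2514 -0.0034] [0.0011 0.0003 0.0004]
bench_jar top 3 [ 0.4598 -0.1575  0.0002] [0.0012 0.0004 0.0011]
bench_jar side 3 [ 0.4581 -0.1596  0.0019] [0.0009 0.0006 0.0019]
[ 0.4082  0.0426 -0.1446]
```

View pics/c1.png

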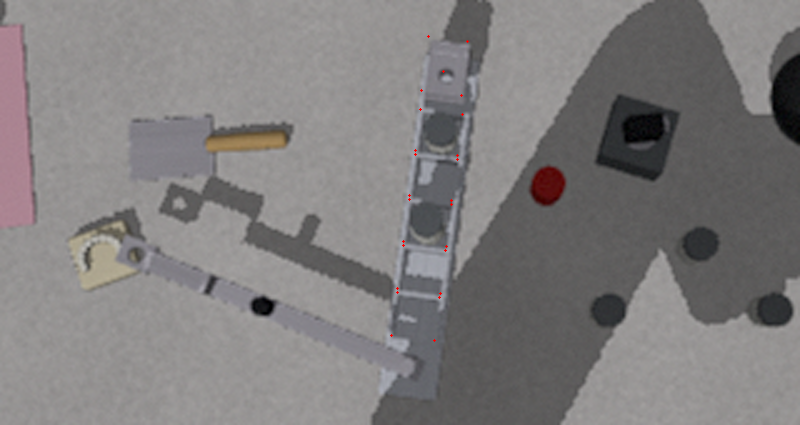

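View pics/c2.png

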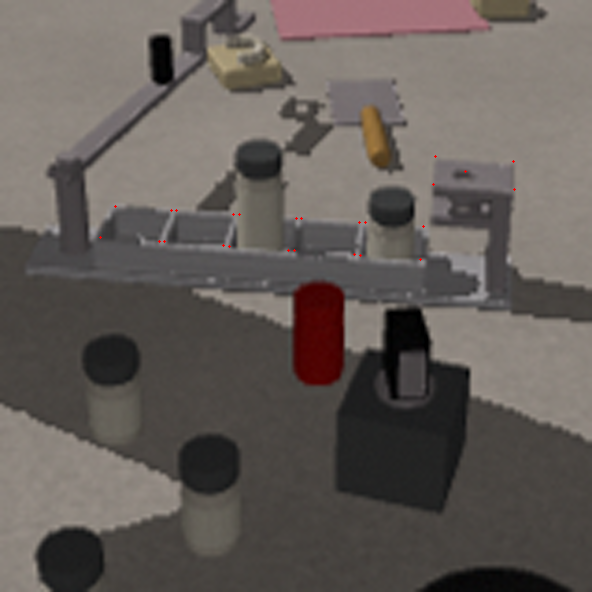

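Run:
```python
from h import *
a=cv2.imread('pics/top1.png');b=cv2.imread('pics/side1.png')
z=lambda im,x,y,w,h,f:cv2.resize(im[y:y+h,x:x+w],None,fx=f,fy=f,interpolation=cv2.INTER_CUBIC)
r1=np.hstack([z(a,300,150,40,30,10),z(b,335,185,40,30,10)])
r2=np.hstack([z(a,375,172,40,30,10),z(b,315,230,40,30,10)])
im=np.vstack([r1,r2]);cv2.imwrite('pics/z1.png',np.clip(im.astype(float)*1.5,0,255).astype(np.uint8))
```

```text
(no output)
```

View pics/z1.png

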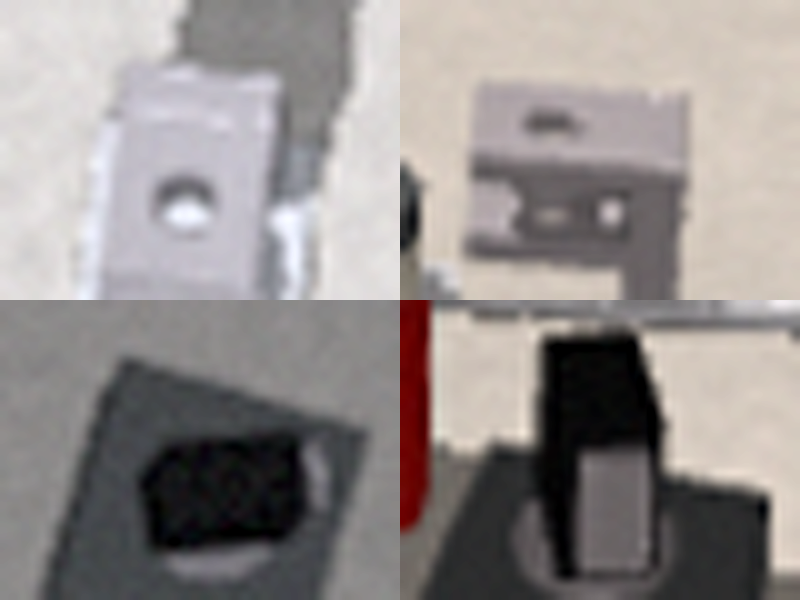

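Run:
```python
from h import *
np.set_printoptions(precision=4,suppress=True)
t=snap('top');s=snap('side')
def T(u,v,x0,y0): return (x0+u/10-.5,y0+v/10-.5)
h1=T(185,208,300,150);h2=T(150,122,335,185)
A=atz(t,h1,.094);B=atz(s,h2,.094);print('hole',A,B)
for n,p in [('R',[(278,78),(262,260)]),('L',[(122,85),(105,270)])]:
    q=[atz(t,T(*x,300,150),.094) for x in p];d=q[0]-q[1];print(n,q,np.arctan2(d[1],d[0]))
q=[atz(t,T(*x,375,172-30),.108) for x in [(165,447),(298,432),(304,520)]];print(q)
d=q[1]-q[0];print('pin yaw',np.arctan2(d[1],d[0]),np.linalg.norm(d),np.linalg.norm(q[2]-q[1]))
# pin collar/handle from side: button bottom corners at pin z .012 => world .072 ; top .102
for x,z in [((178,577),.072),((257,577),.072),((182,447),.102),((252,447),.102)]: print(atz(s,T(x[0],x[1]-300,315,230),z))
# lids outlines: jar tops
from itertools import product
for cam,c in (('top',t),('side',s)):
  for n in ['bench_jar','tall_jar','misplaced_jar']:
    for r in ctrl.outline_of(n,cam):
        if r['score']<.4: continue
        v,u=np.nonzero(r['region']);print(cam,n,round(r['score'],2),len(u),u.min(),u.max(),v.min(),v.max())
```

```text
hole [ 0.6897 -0.0015  0.094 ] [ 0.6925 -0.0031  0.094 ]
R [array([ 0.7226, -0.0255,  0.094 ]), array([ 0.676 , -0.0204,  0.094 ])] -0.10916713596156465
L [array([0.7217, 0.0136, 0.094 ]), array([0.6744, 0.0188, 0.094 ])] -0.1078014459369876
[array([ 0.6421, -0.1796,  0.108 ]), array([ 0.6451, -0.2123,  0.108 ]), array([ 0.6231, -0.2127,  0.108 ])]
pin yaw -1.4808809480260103 0.032853806011122394 0.02194699947820715
[ 0.6304 -0.221   0.072 ]
[ 0.6472 -0.2214  0.072 ]
[ 0.6306 -0.2151  0.102 ]
[ 0.6454 -0.2154  0.102 ]
top bench_jar 0.78 184 439 456 259 271
top bench_jar 0.49 187 411 427 231 245
top bench_jar 0.46 187 376 390 258 272
top tall_jar 0.69 203 304 318 221 237
top misplaced_jar 0.76 174 310 323 187 201
top misplaced_jar 0.66 131 354 365 208 221
side bench_jar 0.87 524 273 290 267 300
side bench_jar 0.68 582 235 254 292 327
side bench_jar 0.63 382 247 263 240 268
side tall_jar 0.62 360 288 301 187 217
side misplaced_jar 0.81 240 324 336 200 219
side misplaced_jar 0.63 371 304 317 226 253
side misplaced_jar 0.46 518 239 293 147 198
```

```bash
cat > fit.py <<'E'
from h import *
from scipy.optimize import minimize
np.set_printoptions(precision=4,suppress=True)
def seg(a,b,n=40): return np.linspace(a,b,n)
S=[]
for y in (-.022,.022,-.026,.026): S.append(seg((.022,y,.032),(.266,y,.032),120))
for x in (.022,.070,.118,.166,.214,.262): 
    for e in (0,.004): S.append(seg((x+e,-.022,.032),(x+e,.022,.032),22))
for y in (-.02,.02): S.append(seg((.268,y,.094),(.324,y,.094),28))
for x in (.268,.324): S.append(seg((x,-.02,.094),(x,.02,.094),20))
th=np.linspace(0,6.28,40);S.append(np.c_[.29+.0075*np.cos(th),.0075*np.sin(th),.094+0*th])
M=np.vstack(S)
def place(p,M=M):
    c,s=np.cos(p[2]),np.sin(p[2]);return np.c_[p[0]+c*M[:,0]-s*M[:,1],p[1]+s*M[:,0]+c*M[:,1],M[:,2]]
def score(p,c,G,off=(0,0)):
    q=proj(c,place(p))+off
    return cv2.remap(G,q[:,0].astype(np.float32)[None],q[:,1].astype(np.float32)[None],cv2.INTER_LINEAR).mean()
def grad(c,s=0.8):
    g=cv2.GaussianBlur(cv2.cvtColor(c['img'],cv2.COLOR_BGR2GRAY),(0,0),s).astype(np.float32)
    G=np.hypot(cv2.Sobel(g,5,1,0),cv2.Sobel(g,5,0,1));return np.minimum(G,120)
E
python3 - <<'E'
from fit import *
cs={k:snap(k) for k in('top','side')};G={k:grad(cs[k]) for k in cs};
for ks in (['top'],['side'],['top','side']):
    best=None
    f=lambda p:-sum(score(p,cs[k],G[k]) for k in ks)
    for x in np.arange(.400,.413,.0015):
        for y in np.arange(.036,.05,.0015):
            for w in np.arange(-.18,-.10,.006):
                v=f((x,y,w))
                if best is None or v<best[0]: best=(v,(x,y,w))
    r=minimize(f,best[1],method='Nelder-Mead',options=dict(initial_simplex=np.array(best[1])+np.array([[0,0,0],[.001,0,0],[0,.001,0],[0,0,.005]])))
    print(ks,best,r.x,-r.fun,'hole',place(r.x,np.array([[.29,0,.094]])))
p=r.x
im=np.hstack([cv2.resize(cs['top']['img'][145:305,285:345],None,fx=3.7,fy=3.7,interpolation=2),cv2.resize(cs['side']['img'][170:270,225:375],None,fx=3.7,fy=3.7,interpolation=2)[:592] if 0 else np.zeros((592,10,3),np.uint8)])
for q in proj(cs['top'],place(p)): cv2.circle(im,tuple(int(v) for v in (q-[285,145]+.5)*3.7),0,(0,0,255),-1)
i2=cv2.resize(cs['side']['img'][180:240,225:375],None,fx=3.7,fy=3.7,interpolation=2)
for q in proj(cs['side'],place(p)): cv2.circle(i2,tuple(int(v) for v in (q-[225,180]+.5)*3.7),0,(0,0,255),-1)
i3=np.zeros((592,i2.shape[1],3),np.uint8);i3[:i2.shape[0]]=i2
cv2.imwrite('pics/f1.png',np.hstack([im,i3]))
E
```

```text
['top'] (np.float32(-76.62959), (np.float64(0.406), np.float64(0.039), np.float64(-0.13799999999999996))) [ 0.4055  0.0391 -0.1411] 77.34880828857422 hole [[ 0.6926 -0.0017  0.094 ]]
['side'] (np.float32(-78.95617), (np.float64(0.40750000000000003), np.float64(0.0405), np.float64(-0.16199999999999998))) [ 0.4077  0.0411 -0.1628] 79.07926177978516 hole [[ 0.6939 -0.0059  0.094 ]]
['top', 'side'] (np.float32(-153.66493), (np.float64(0.406), np.float64(0.0375), np.float64(-0.14999999999999997))) [ 0.4065  0.0384 -0.1543] 153.9829864501953 hole [[ 0.693  -0.0062  0.094 ]]
```

View pics/f1.png

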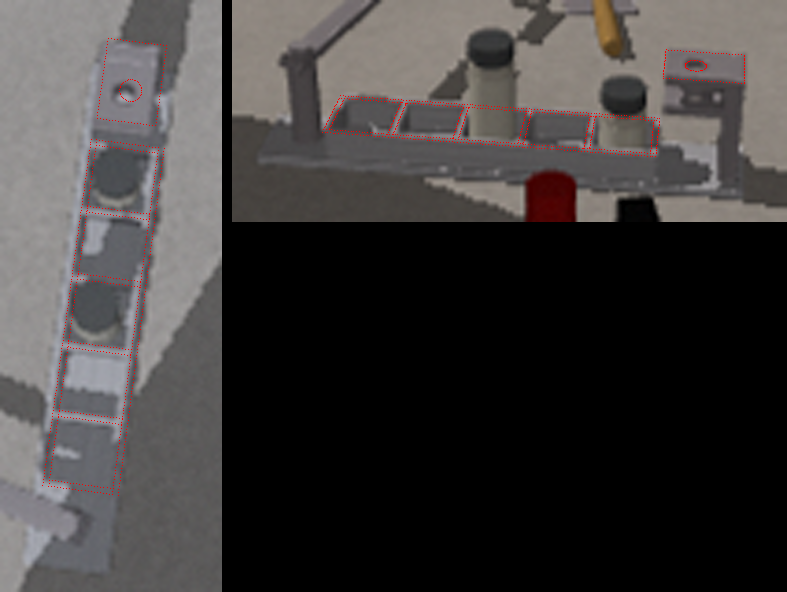

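Request:
carry_out(commands=[[0.3, [0, 0, 0], [0, 0, 0.146]], [0.3, [0, 0, 0], [0, 0, 0.146]], [0.3, [0, 0, 0], [0, 0, 0.146]], [0.3, [0, 0, 0], [0, 0, 0.147]], [0.3, [28, -46, 0], [0, 0, 0]], [0.3, [28, -46, 0], [0, 0, 0]], [0.3, [28, -46, 0], [0, 0, 0]], [0.3, [28, -46, 0], [0, 0, 0]], [0.3, [28, -46, 0], [0, 0, 0]], [0.3, [28, -46, 0], [0, 0, 0]]], squeeze=20)

```text
time_s: 6.4
ee_pos: [0.4405, -0.2487, 0.2056]
eef_rot: [3.141, -0.0, -0.148]
force: [0.3, -0.7, -0.2]
grip_width: 0.0656
grip_force: 0.0
```

```bash
cat >> h.py <<'E'
H=np.array([.6917,-.0030]);PSI=-.148
def st(tx=None,ty=None,tz=None):
    o=ctrl.get_obs();p=o['ee_pos'];c,s=np.cos(PSI),np.sin(PSI);d=p[:2]-(H-.29*np.array([c,s]))
    X,Y=(d@[c,s])*1e3,(d@[-s,c])*1e3
    print('t%.2f X%.1f Y%.1f Z%.1f rot'%(o['time_s'],X,Y,p[2]*1e3),np.round(o['eef_rot'],3),'q6 %.2f'%o['qpos'][5],'F',np.round(o['force'],1),'w%.4f g%.1f'%(o['grip_width'],o['grip_force']))
    if tx is not None: print('to go tool', round(tx-X,1), round(-(ty-Y),1), round(p[2]*1e3-tz,1))
E
python3 -c "from h import *;st(240,0,205)"
```

```text
t6.40 X77.8 Y-280.0 Z205.6 rot [ 3.141 -0.    -0.148] q6 1.13 F [ 0.3 -0.7 -0.2] w0.0656 g0.0
to go tool 162.2 -280.0 0.6
```

Request:
carry_out(commands=[[0.3, [27, -46.7, 0], [0, 0, 0]], [0.3, [27, -46.7, 0], [0, 0, 0]], [0.3, [27, -46.7, 0], [0, 0, 0]], [0.3, [27, -46.7, 0], [0, 0, 0]], [0.3, [27, -46.7, 0], [0, 0, 0]], [0.3, [27, -46.7, 0], [0, 0, 0]], [0.3, [0, 0, 50], [0, 0, 0]], [0.3, [0, 0, 20], [0, 0, 0]], [0.3, [0, 0, 0], [0, 0, 0]]])

```text
time_s: 7.52
ee_pos: [0.6405, 0.0031, 0.134]
eef_rot: [3.141, 0.003, -0.148]
force: [-0.2, -0.4, 1.2]
grip_width: 0.0661
grip_force: 0.0
```

Run:
```python
from h import *
st(240,0,36)
a=snap('side','s2.png')['img'][130:280,220:400];b=snap('top')['img'][130:280,250:370]
cv2.imwrite('pics/m2.png',np.hstack([cv2.resize(a,None,fx=2.6,fy=2.6,interpolation=2),cv2.resize(b,None,fx=2.6,fy=2.6,interpolation=2)]))
```

```text
t7.53 X238.5 Y-1.5 Z134.0 rot [ 3.141e+00  3.000e-03 -1.480e-01] q6 1.67 F [-0.2 -0.4  1.2] w0.0661 g0.0
to go tool 1.5 -1.5 98.0
```

View pics/m2.png

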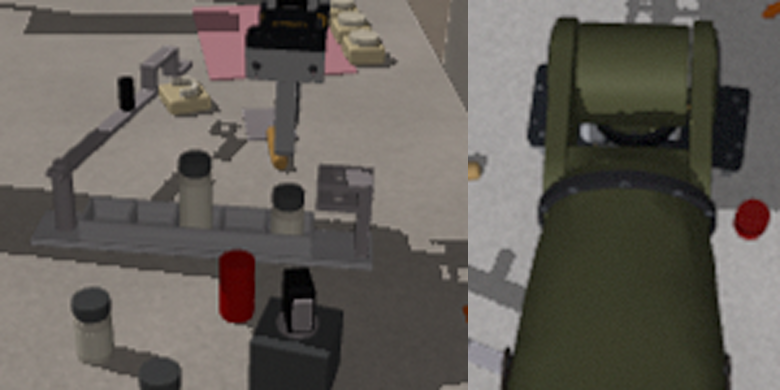

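Request:
carry_out(commands=[[0.3, [0.7, -0.7, 50], [0, 0, 0]], [0.3, [0.8, -0.8, 46], [0, 0, 0]], [0.3, [0, 0, 2], [0, 0, 0]], [0.8, [0, 0, 0], [0, 0, 0]], [0.8, [0, 0, 0], [0, 0, 0]], [0.8, [0, 0, 0], [0, 0, 0]]])

```text
time_s: 8.38
ee_pos: [0.6436, 0.0043, 0.039]
eef_rot: [-3.141, -0.002, -0.148]
force: [0.1, 1.7, 0.7]
grip_width: 0.0393
grip_force: 0.9
```

```bash
python3 -c "from h import *;st(192,0,36)"
```

```text
t8.38 X241.3 Y0.1 Z39.0 rot [-3.141e+00 -2.000e-03 -1.480e-01] q6 1.67 F [0.1 1.7 0.7] w0.0393 g0.9
to go tool -49.3 0.1 3.0
```

Request:
carry_out(commands=[[0.8, [0, 0, 0], [0, 0, 0]], [0.8, [0, 0, 0], [0, 0, 0]], [0.8, [0, 0, 0], [0, 0, 0]]])

```text
time_s: 8.75
ee_pos: [0.6434, 0.0043, 0.0385]
eef_rot: [-3.141, -0.001, -0.148]
force: [0.1, 1.9, 6.5]
grip_width: 0.0335
grip_force: 20.0
```

```bash
python3 -c "from h import *;st(192,0,36)"
```

```text
t8.75 X241.1 Y0.1 Z38.5 rot [-3.141e+00 -1.000e-03 -1.480e-01] q6 1.67 F [0.1 1.9 6.5] w0.0335 g20.0
to go tool -49.1 0.1 2.5
```

Request:
carry_out(commands=[[0.8, [0, 0, -35], [0, 0, 0]], [0.8, [0, 0, -20], [0, 0, 0]], [0.8, [-25, 0, 0], [0, 0, 0]], [0.8, [-24, 0, 0], [0, 0, 0]], [0.8, [0, 0, 0], [0, 0, 0]], [0.8, [0, 0, 30], [0, 0, 0]], [0.8, [0, 0, 20], [0, 0, 0]], [0.8, [0, 0, 4], [0, 0, 0]]])

```text
time_s: 9.75
ee_pos: [0.5947, 0.0114, 0.0382]
eef_rot: [3.141, 0.001, -0.148]
force: [-9.6, 0.6, 20.9]
grip_width: 0.0335
grip_force: 20.0
```

```bash
python3 -c "from h import *;st(192,0,38.5)"
```

```text
t9.75 X192.0 Y-0.0 Z38.2 rot [ 3.141e+00  1.000e-03 -1.480e-01] q6 1.68 F [-9.6  0.6 20.9] w0.0335 g20.0
to go tool 0.0 -0.0 -0.3
```

Request:
carry_out(commands=[[0.3, [0, 0, -1], [0, 0, 0]], [0.3, [0, 0, 0], [0, 0, 0]], [0.3, [0, 0, 0], [0, 0, 0]], [0.3, [0, 0, -40], [0, 0, 0]], [0.3, [0, 0, -50], [0, 0, 0]], [0.3, [-24, 0, 0], [0, 0, 0]], [0.3, [-24, 0, 0], [0, 0, 0]], [0.3, [0, 0, 0], [0, 0, 0]], [0.3, [0, 0, 50], [0, 0, 0]], [0.3, [0, 0, 14], [0, 0, 0]]])

```text
time_s: 11.0
ee_pos: [0.5463, 0.0185, 0.0632]
eef_rot: [3.141, 0.004, -0.148]
force: [-0.5, -0.2, -0.3]
grip_width: 0.0658
grip_force: 0.0
```

Request:
carry_out(commands=[[0.8, [0, 0, 0], [0, 0, 0]], [0.8, [0, 0, 0], [0, 0, 0]], [0.8, [0, 0, 0], [0, 0, 0]], [0.8, [0, 0, 0], [0, 0, 0]], [0.8, [0, 0, 0], [0, 0, 0]], [0.8, [0, 0, 0], [0, 0, 0]]])

```text
time_s: 11.75
ee_pos: [0.5476, 0.0189, 0.0665]
eef_rot: [-3.141, -0.002, -0.148]
force: [-0.6, 3.0, 7.0]
grip_width: 0.0339
grip_force: 19.9
```

```bash
python3 -c "from h import *;st(144,0,66)"
```

```text
t11.75 X144.3 Y0.4 Z66.5 rot [-3.141e+00 -2.000e-03 -1.480e-01] q6 1.69 F [-0.6  3.   7. ] w0.0339 g19.9
to go tool -0.3 0.4 0.5
```

Request:
carry_out(commands=[[0.8, [0, 0, -40], [0, 0, 0]], [0.8, [0, 0, -42], [0, 0, 0]], [0.8, [0, 0, 0], [0, 0, 0]], [0.8, [32, 0, 0], [0, 0, 0]], [0.8, [32, 0, 0], [0, 0, 0]], [0.8, [32, 0, 0], [0, 0, 0]], [0.8, [0, 0, 0], [0, 0, 0]], [0.8, [0, 0, 30], [0, 0, 0]], [0.8, [0, 0, 10], [0, 0, 0]], [0.8, [0, 0, 0], [0, 0, 0]]])

```text
time_s: 13.0
ee_pos: [0.6412, 0.0045, 0.1068]
eef_rot: [3.141, 0.002, -0.148]
force: [0.3, 0.7, -1.2]
grip_width: 0.0335
grip_force: 20.0
```

Run:
```python
from h import *
st(240,0,66.5)
a=snap('side')['img'][130:280,220:400]
cv2.imwrite('pics/m3.png',cv2.resize(a,None,fx=3,fy=3,interpolation=2))
```

```text
t13.00 X239.0 Y-0.0 Z106.8 rot [ 3.141e+00  2.000e-03 -1.480e-01] q6 1.67 F [ 0.3  0.7 -1.2] w0.0335 g20.0
to go tool 1.0 -0.0 40.3
```

View pics/m3.png

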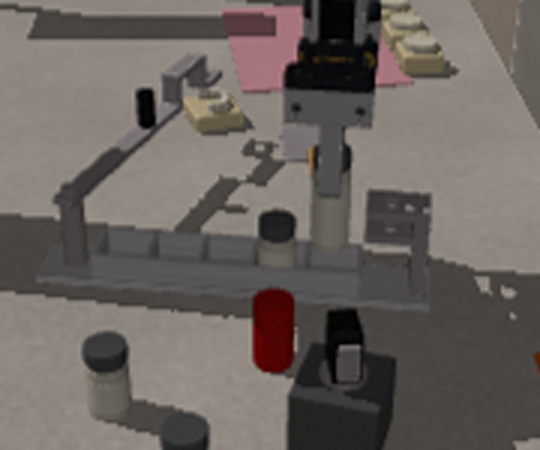

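Request:
carry_out(commands=[[0.8, [0.5, 0, 30], [0, 0, 0]], [0.8, [0, 0, 10], [0, 0, 0]], [0.8, [0, 0, 1], [0, 0, 0]], [0.3, [0, 0, 0], [0, 0, 0]], [0.3, [0, 0, 0], [0, 0, 0]], [0.3, [0, 0, 0], [0, 0, 0]]])

```text
time_s: 13.8
ee_pos: [0.6426, 0.0043, 0.067]
eef_rot: [-3.142, -0.001, -0.148]
force: [0.6, 0.2, -0.2]
grip_width: 0.0603
grip_force: 0.0
```

Request:
carry_out(commands=[[0.3, [0, 0, -30], [0, 0, 0]], [0.3, [0, 0, -40], [0, 0, 0]], [0.3, [-24, 0, 0], [0, 0, 0]], [0.3, [-24, 0, 0], [0, 0, 0]], [0.3, [0, 0, 0], [0, 0, 0]], [0.3, [0, 0, 50], [0, 0, 0]], [0.3, [0, 0, 48], [0, 0, 0]], [0.3, [0, 0, 0], [0, 0, 0]]])

```text
time_s: 14.8
ee_pos: [0.5937, 0.0114, 0.0356]
eef_rot: [3.141, 0.006, -0.148]
force: [0.3, -0.5, 0.3]
grip_width: 0.0658
grip_force: 0.0
```

```bash
python3 -c "from h import *;st(192,0,38.5)"
```

```text
t14.80 X190.9 Y-0.3 Z35.6 rot [ 3.141  0.006 -0.148] q6 1.68 F [ 0.3 -0.5  0.3] w0.0658 g0.0
to go tool 1.1 -0.3 -2.9
```

Request:
carry_out(commands=[[0.8, [0, 0, 0], [0, 0, 0]], [0.8, [0, 0, 0], [0, 0, 0]], [0.8, [0, 0, 0], [0, 0, 0]], [0.8, [0, 0, 0], [0, 0, 0]], [0.8, [0, 0, 0], [0, 0, 0]], [0.8, [0, 0, 0], [0, 0, 0]]])

```text
time_s: 15.55
ee_pos: [0.5954, 0.0114, 0.0394]
eef_rot: [-3.141, -0.001, -0.148]
force: [-1.1, -0.9, 5.4]
grip_width: 0.0335
grip_force: 20.0
```

Request:
carry_out(commands=[[0.8, [0, 0, -35], [0, 0, 0]], [0.8, [0, 0, -20], [0, 0, 0]], [0.8, [-24, 0, 0], [0, 0, 0]], [0.8, [-24, 0, 0], [0, 0, 0]], [0.8, [0, 0, 0], [0, 0, 0]], [0.8, [0, 0, 30], [0, 0, 0]], [0.8, [0, 0, 20], [0, 0, 0]], [0.8, [0, 0, 4], [0, 0, 0]]])

```text
time_s: 16.55
ee_pos: [0.5477, 0.0183, 0.0392]
eef_rot: [3.141, 0.001, -0.148]
force: [-9.0, -1.2, 22.9]
grip_width: 0.0337
grip_force: 20.0
```

```bash
python3 -c "from h import *;st(144,0,38.5)"
```

```text
t16.55 X144.4 Y-0.1 Z39.2 rot [ 3.141e+00  1.000e-03 -1.480e-01] q6 1.69 F [-9.  -1.2 22.9] w0.0337 g20.0
to go tool -0.4 -0.1 0.7
```

Request:
carry_out(commands=[[0.3, [0, 0, -1], [0, 0, 0]], [0.3, [0, 0, 0], [0, 0, 0]], [0.3, [0, 0, 0], [0, 0, 0]], [0.3, [0, 0, -50], [0, 0, 0]], [0.3, [0, 0, -60], [0, 0, 0]], [0.3, [0, 0, 0], [0, 0, 0]]])

```text
time_s: 17.3
ee_pos: [0.5495, 0.0185, 0.1552]
eef_rot: [-3.141, -0.008, -0.148]
force: [-1.5, 0.3, -1.3]
grip_width: 0.066
grip_force: 0.0
```

```bash
cat > jars.py <<'E'
from h import *
import sys
c,s=np.cos(PSI),np.sin(PSI);O=H-.29*np.array([c,s])
for n in ['bench_jar','misplaced_jar']:
  R=[]
  for cam in ['top','side']:
    snap(cam)
    for k in range(2):
        for r in ctrl.place_of(n,cam):
            if r['score']>.35:
                d=np.array(r['at'][:2])-O;R.append((cam,int(1e3*(d@[c,s])),int(1e3*(d@[-s,c])),int(1e3*r['at'][2])))
  print(n,*sorted(R,key=lambda r:r[2]))
st()
E
python3 jars.py
```

```text
bench_jar ('top', 99, -353, -2) ('top', 99, -353, -2) ('side', 99, -350, -5) ('side', 99, -350, -5) ('side', 161, -275, -2) ('side', 161, -275, -2) ('top', 160, -268, 2) ('top', 160, -268, 2) ('side', 81, -186, 1) ('side', 81, -186, 1) ('top', 83, -185, 0) ('top', 83, -185, 0) ('side', 103, 7, 8) ('side', 103, 7, 8)
misplaced_jar ('side', 201, -114, -3) ('side', 201, -114, -3) ('top', 205, -111, 1) ('top', 205, -111, 1) ('top', 139, 0, 10) ('top', 139, 0, 10) ('side', 139, 0, 4) ('side', 139, 0, 4)
t17.90 X144.1 Y0.0 Z150.2 rot [ 3.142  0.    -0.148] q6 1.69 F [-0.2  0.1 -0.1] w0.0654 g0.0
```

Request:
carry_out(commands=[[0.3, [-15.5, 46.5, 0], [0, 0, 0]], [0.3, [-15.5, 46.5, 0], [0, 0, 0]], [0.3, [-15.5, 46.5, 0], [0, 0, 0]], [0.3, [-15.5, 46.5, 0], [0, 0, 0]], [0.3, [0, 0, 45], [0, 0, 0]], [0.3, [0, 0, 45], [0, 0, 0]], [0.3, [0, 0, 27], [0, 0, 0]], [0.3, [0, 0, 0], [0, 0, 0]]])

```text
time_s: 18.9
ee_pos: [0.4577, -0.1559, 0.0321]
eef_rot: [-3.141, 0.003, -0.148]
force: [-1.1, -0.1, 0.8]
grip_width: 0.066
grip_force: 0.0
```

Request:
carry_out(commands=[[0.8, [0, 0, 0], [0, 0, 0]], [0.8, [0, 0, 0], [0, 0, 0]], [0.8, [0, 0, 0], [0, 0, 0]], [0.8, [0, 0, 0], [0, 0, 0]], [0.8, [0, 0, 0], [0, 0, 0]], [0.8, [0, 0, 0], [0, 0, 0]]])

```text
time_s: 19.65
ee_pos: [0.459, -0.1565, 0.034]
eef_rot: [3.141, -0.001, -0.148]
force: [-0.8, 0.1, 5.3]
grip_width: 0.0337
grip_force: 19.9
```

```bash
python3 -c "from h import *;st(96,0,130)"
```

```text
t19.65 X82.5 Y-186.1 Z34.0 rot [ 3.141e+00 -1.000e-03 -1.480e-01] q6 1.32 F [-0.8  0.1  5.3] w0.0337 g19.9
to go tool 13.5 -186.1 -96.0
```

Request:
carry_out(commands=[[0.8, [0, 0, -35], [0, 0, 0]], [0.8, [0, 0, -35], [0, 0, 0]], [0.8, [3.4, -46.5, 0], [0, 0, 0]], [0.8, [3.4, -46.5, 0], [0, 0, 0]], [0.8, [3.4, -46.5, 0], [0, 0, 0]], [0.8, [3.3, -46.5, 0], [0, 0, 0]], [0.8, [0, 0, 0], [0, 0, 0]], [0.8, [0, 0, 25], [0, 0, 0]], [0.8, [0, 0, 0], [0, 0, 0]]])

```text
time_s: 20.78
ee_pos: [0.4983, 0.0251, 0.0771]
eef_rot: [3.141, 0.004, -0.149]
force: [0.6, 0.1, -1.2]
grip_width: 0.0336
grip_force: 19.9
```

```bash
python3 -c "from h import *;st(96,0,42)"
```

```text
t20.77 X94.5 Y-0.7 Z77.1 rot [ 3.141  0.004 -0.149] q6 1.70 F [ 0.6  0.1 -1.2] w0.0336 g19.9
to go tool 1.5 -0.7 35.1
```

Request:
carry_out(commands=[[0.8, [0.3, -0.3, 25], [0, 0, 0]], [0.8, [0, 0, 11], [0, 0, 0]], [0.8, [0, 0, 0], [0, 0, 0]], [0.3, [0, 0, 0], [0, 0, 0]], [0.3, [0, 0, 0], [0, 0, 0]], [0.3, [0, 0, 0], [0, 0, 0]], [0.3, [0, 0, -50], [0, 0, 0]], [0.3, [0, 0, -50], [0, 0, 0]], [0.3, [10.7, 45, 0], [0, 0, 0]], [0.3, [10.7, 45, 0], [0, 0, 0]]])

```text
time_s: 22.02
ee_pos: [0.508, -0.0671, 0.1434]
eef_rot: [3.142, -0.002, -0.147]
force: [0.1, 1.1, -0.3]
grip_width: 0.0659
grip_force: 0.0
```

Request:
carry_out(commands=[[0.3, [10.7, 45, 0], [0, 0, 0]], [0.3, [10.7, 45, 0], [0, 0, 0]], [0.3, [10.6, 45, 0], [0, 0, 0]], [0.3, [10.6, 46, 0], [0, 0, 0]], [0.3, [0, 0, 0], [0, 0, 0]]])

```text
time_s: 22.65
ee_pos: [0.5227, -0.254, 0.1422]
eef_rot: [3.141, 0.0, -0.151]
force: [-0.0, 0.9, -0.5]
grip_width: 0.066
grip_force: 0.0
```

```bash
cat > j1.py <<'E'
from h import *
c,s=np.cos(PSI),np.sin(PSI);O=H-.29*np.array([c,s]);R=[]
for n in ['bench_jar']:
  for cam in ['top','side']:
    snap(cam)
    for r in ctrl.place_of(n,cam):
        if r['score']>.35:
            d=np.array(r['at'][:2])-O;R.append((cam,int(1e3*(d@[c,s])),int(1e3*(d@[-s,c])),int(1e3*r['at'][2])))
print(*sorted(R,key=lambda r:r[2]))
E
python3 -c "
import j1
from h import *
st(160,-271,34)"
```

```text
('side', 103, -350, -4) ('side', 164, -273, -1) ('top', 96, 0, 6)
t22.85 X159.8 Y-269.7 Z142.5 rot [-3.141  0.    -0.147] q6 1.21 F [0.1 0.3 0.5] w0.0661 g0.0
to go tool 0.2 1.3 108.5
```

Request:
carry_out(commands=[[0.3, [1, 1, 45], [0, 0, 0]], [0.3, [0, 0, 40], [0, 0, 0]], [0.3, [0, 0, 23], [0, 0, 0]], [0.3, [0, 0, 0], [0, 0, 0]], [0.8, [0, 0, 0], [0, 0, 0]], [0.8, [0, 0, 0], [0, 0, 0]], [0.8, [0, 0, 0], [0, 0, 0]], [0.8, [0, 0, 0], [0, 0, 0]], [0.8, [0, 0, 0], [0, 0, 0]], [0.8, [0, 0, 0], [0, 0, 0]]])

```text
time_s: 24.1
ee_pos: [0.5242, -0.2528, 0.0349]
eef_rot: [3.141, -0.001, -0.148]
force: [-1.2, 1.1, 5.4]
grip_width: 0.0335
grip_force: 20.0
```

```bash
python3 -c "from h import *;st(192,0,130)"
```

```text
t24.10 X161.1 Y-271.8 Z34.9 rot [ 3.141e+00 -1.000e-03 -1.480e-01] q6 1.21 F [-1.2  1.1  5.4] w0.0335 g20.0
to go tool 30.9 -271.8 -95.1
```

Request:
carry_out(commands=[[0.8, [0, 0, -45], [0, 0, 0]], [0.8, [0, 0, -50], [0, 0, 0]], [0.8, [5.2, -45.3, 0], [0, 0, 0]], [0.8, [5.2, -45.3, 0], [0, 0, 0]], [0.8, [5.2, -45.3, 0], [0, 0, 0]], [0.8, [5.2, -45.3, 0], [0, 0, 0]], [0.8, [5.1, -45.3, 0], [0, 0, 0]], [0.8, [5, -45.3, 0], [0, 0, 0]], [0.8, [0, 0, 0], [0, 0, 0]], [0.8, [0, 0, 45], [0, 0, 0]]])

```text
time_s: 25.35
ee_pos: [0.5963, 0.0114, 0.0864]
eef_rot: [-3.141, -0.006, -0.148]
force: [0.5, 0.2, -2.4]
grip_width: 0.0336
grip_force: 20.0
```

Request:
carry_out(commands=[[0.8, [0, 0, 0], [0, 0, 0]], [0.8, [0, 0, 0], [0, 0, 0]]])

```text
time_s: 25.6
ee_pos: [0.595, 0.0109, 0.0857]
eef_rot: [-3.142, -0.001, -0.149]
force: [-0.0, -0.1, -1.0]
grip_width: 0.0337
grip_force: 20.0
```

```bash
python3 -c "from h import *;st(192,0,43)"
```

```text
t25.60 X192.3 Y-0.5 Z85.7 rot [-3.142e+00 -1.000e-03 -1.490e-01] q6 1.68 F [-0.  -0.1 -1. ] w0.0337 g20.0
to go tool -0.3 -0.5 42.7
```

Request:
carry_out(commands=[[0.8, [0, 0, 25], [0, 0, 0]], [0.8, [0, 0, 17.5], [0, 0, 0]], [0.8, [0, 0, 0], [0, 0, 0]], [0.3, [0, 0, 0], [0, 0, 0]], [0.3, [0, 0, 0], [0, 0, 0]], [0.3, [0, 0, 0], [0, 0, 0]], [0.3, [0, 0, -50], [0, 0, 0]], [0.3, [0, 0, -50], [0, 0, 0]], [0.3, [-11.4, 44, 0], [0, 0, 0]], [0.3, [-11.4, 44, 0], [0, 0, 0]]])

```text
time_s: 26.85
ee_pos: [0.5587, -0.0728, 0.1427]
eef_rot: [3.142, -0.001, -0.147]
force: [-0.4, -1.0, -1.0]
grip_width: 0.0657
grip_force: 0.0
```

Request:
carry_out(commands=[[0.3, [-11.4, 44, 0], [0, 0, 0]], [0.3, [-11.4, 44, 0], [0, 0, 0]], [0.3, [-11.4, 44, 0], [0, 0, 0]], [0.3, [-11.4, 44, 0], [0, 0, 0]], [0.3, [-11.3, 44, 0], [0, 0, 0]], [0.3, [-11.3, 43, 0], [0, 0, 0]], [0.3, [0, 0, 0], [0, 0, 0]], [0.3, [0, 0, 0], [0, 0, 0]]])

```text
time_s: 27.85
ee_pos: [0.4529, -0.3218, 0.142]
eef_rot: [-3.141, -0.0, -0.148]
force: [-0.1, -0.6, -0.0]
grip_width: 0.066
grip_force: 0.0
```

```bash
python3 -c "
import j1
from h import *
st(101,-351,34)
a=ctrl.camera('side')['img'];cv2.imwrite('pics/m4.png',a)"
```

```text
('side', 102, -348, -1) ('side', 93, -3, 8) ('side', 190, 0, 6) ('top', 97, 1, 6) ('top', 192, 3, 12) ('top', 147, 5, 7)
t28.05 X101.1 Y-350.0 Z142.0 rot [-3.142 -0.    -0.147] q6 1.04 F [-0.4 -0.5  0.3] w0.0657 g0.0
to go tool -0.1 1.0 108.0
```

View pics/m4.png

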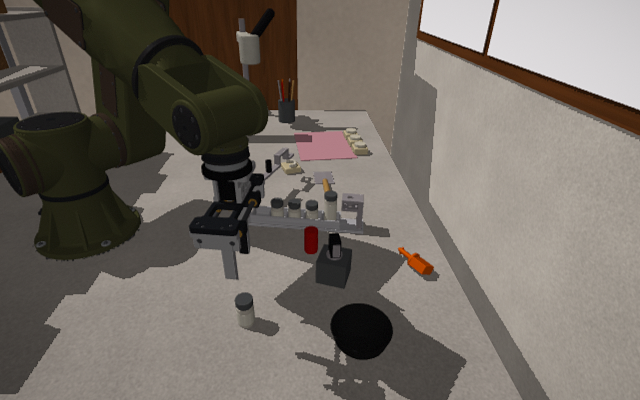

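Request:
carry_out(commands=[[0.3, [0, 0, 45], [0, 0, 0]], [0.3, [0, 0, 40], [0, 0, 0]], [0.3, [0, 0, 23], [0, 0, 0]], [0.3, [0, 0, 0], [0, 0, 0]], [0.8, [0, 0, 0], [0, 0, 0]], [0.8, [0, 0, 0], [0, 0, 0]], [0.8, [0, 0, 0], [0, 0, 0]], [0.8, [0, 0, 0], [0, 0, 0]], [0.8, [0, 0, 0], [0, 0, 0]], [0.8, [0, 0, 0], [0, 0, 0]]])

```text
time_s: 29.35
ee_pos: [0.453, -0.3223, 0.0344]
eef_rot: [3.141, -0.001, -0.148]
force: [-0.6, 0.6, 5.7]
grip_width: 0.0335
grip_force: 20.0
```

```bash
python3 -c "from h import *;st(48,0,130)"
```

```text
t29.35 X101.0 Y-351.0 Z34.4 rot [ 3.141e+00 -1.000e-03 -1.480e-01] q6 1.03 F [-0.6  0.6  5.7] w0.0335 g20.0
to go tool -53.0 -351.0 -95.6
```

Request:
carry_out(commands=[[0.8, [0, 0, -40], [0, 0, 0]], [0.8, [0, 0, -40], [0, 0, 0]], [0.8, [-6.6, -43.9, 0], [0, 0, 0]], [0.8, [-6.6, -43.9, 0], [0, 0, 0]], [0.8, [-6.6, -43.9, 0], [0, 0, 0]], [0.8, [-6.6, -43.9, 0], [0, 0, 0]], [0.8, [-6.6, -43.9, 0], [0, 0, 0]], [0.8, [-6.6, -43.9, 0], [0, 0, 0]], [0.8, [-6.6, -43.9, 0], [0, 0, 0]], [0.8, [-6.6, -43.9, 0], [0, 0, 0]]])

```text
time_s: 30.6
ee_pos: [0.4521, 0.0344, 0.1138]
eef_rot: [3.142, 0.0, -0.148]
force: [0.8, -0.6, -1.0]
grip_width: 0.0335
grip_force: 20.0
```

Request:
carry_out(commands=[[0.8, [0, 0, 25], [0, 0, 0]], [0.8, [0, 0, 0], [0, 0, 0]], [0.8, [0, 0, 0], [0, 0, 0]]])

```text
time_s: 30.98
ee_pos: [0.4526, 0.0326, 0.0895]
eef_rot: [3.142, -0.0, -0.149]
force: [-0.4, 0.7, -1.4]
grip_width: 0.034
grip_force: 20.0
```

```bash
python3 -c "from h import *;st(48,0,43)"
```

```text
t30.98 X48.3 Y0.0 Z89.5 rot [ 3.142 -0.    -0.149] q6 1.71 F [-0.4  0.7 -1.4] w0.0340 g20.0
to go tool -0.3 0.0 46.5
```

Request:
carry_out(commands=[[0.8, [0, 0, 28], [0, 0, 0]], [0.8, [0, 0, 18.5], [0, 0, 0]], [0.8, [0, 0, 0], [0, 0, 0]], [0.3, [0, 0, 0], [0, 0, 0]], [0.3, [0, 0, 0], [0, 0, 0]], [0.3, [0, 0, 0], [0, 0, 0]], [0.3, [0, 0, -50], [0, 0, 0]], [0.3, [0, 0, -50], [0, 0, 0]], [0.3, [0, 0, -45], [0, 0, 0]], [0.3, [0, 0, 0], [0, 0, 0]]])

```text
time_s: 32.22
ee_pos: [0.4537, 0.0331, 0.1907]
eef_rot: [-3.141, -0.006, -0.148]
force: [0.5, 0.0, -0.9]
grip_width: 0.0658
grip_force: 0.0
```

Request:
carry_out(commands=[[0.3, [-2.2, -36.8, 0], [0, 0, 0]], [0.3, [-2.2, -36.8, 0], [0, 0, 0]], [0.3, [-2.2, -36.8, 0], [0, 0, 0]], [0.3, [-2.2, -36.8, 0], [0, 0, 0]], [0.3, [0, 0, 0], [0, 0, -0.164]], [0.3, [0, 0, 0], [0, 0, -0.164]], [0.3, [0, 0, 0], [0, 0, -0.164]], [0.3, [0, 0, 0], [0, 0, -0.164]], [0.3, [0, 0, 0], [0, 0, -0.164]], [0.3, [0, 0, 0], [0, 0, -0.164]]])

```text
time_s: 33.48
ee_pos: [0.4651, 0.1798, 0.1864]
eef_rot: [-3.141, 0.001, 0.841]
force: [0.6, 0.6, 1.1]
grip_width: 0.0661
grip_force: 0.0
```

Request:
carry_out(commands=[[0.3, [0, 0, 0], [0, 0, -0.164]], [0.3, [0, 0, 0], [0, 0, -0.164]], [0.3, [0, 0, 30], [0, 0, 0]], [0.3, [0, 0, 0], [0, 0, 0]]])

```text
time_s: 33.98
ee_pos: [0.4642, 0.1795, 0.1552]
eef_rot: [-3.138, 0.003, 1.164]
force: [-0.5, 0.0, 0.6]
grip_width: 0.0653
grip_force: 0.0
```

Run:
```python
from h import *
st(39.5,147.5,88)
c,s=np.cos(PSI),np.sin(PSI);O=H-.29*np.array([c,s])
for cam in('side','top'):
    im=snap(cam,'k_'+cam+'.png')
    for n in('bar_knob','tongue_hole'):
      for r in ctrl.place_of(n,cam):
        d=np.array(r['at'][:2])-O;print(cam,n,round(r['score'],2),np.round(1e3*d@[c,s],1),np.round(1e3*d@[-s,c],1),r['at'][2])
a=cv2.imread('pics/k_side.png')[110:260,180:390];b=cv2.imread('pics/k_top.png')[150:310,160:360]
cv2.imwrite('pics/m5.png',np.vstack([cv2.resize(a,(525,375)),cv2.resize(b,(525,420))])[:600])
```

```text
t33.98 X38.1 Y147.0 Z155.2 rot [-3.138e+00  3.000e-03  1.164e+00] q6 0.70 F [-0.5  0.   0.6] w0.0653 g0.0
to go tool 1.4 -0.5 67.2
side bar_knob 0.73 138.3 3.8 0.0023
side bar_knob 0.59 43.6 149.8 0.1205
side tongue_hole 0.6 72.4 288.5 0.0797
top bar_knob 0.93 41.5 149.4 0.12
top tongue_hole 0.83 80.4 286.4 0.0814
```

View pics/m5.png

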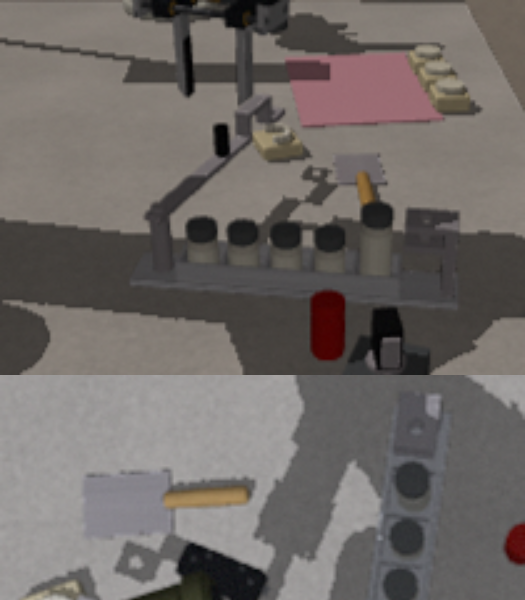

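Request:
carry_out(commands=[[0.3, [2, 2, 35], [0, 0, 0]], [0.3, [0, 0, 32], [0, 0, 0]], [0.3, [0, 0, 0], [0, 0, 0]], [1.0, [0, 0, 0], [0, 0, 0]], [1.0, [0, 0, 0], [0, 0, 0]], [1.0, [0, 0, 0], [0, 0, 0]], [1.0, [0, 0, 0], [0, 0, 0]], [1.0, [0, 0, 0], [0, 0, 0]], [1.0, [0, 0, 0], [0, 0, 0]]], squeeze=12)

```text
time_s: 35.4
ee_pos: [0.4681, 0.181, 0.0905]
eef_rot: [3.142, -0.0, 1.164]
force: [-0.0, -0.5, 1.2]
grip_width: 0.0177
grip_force: 12.0
```

```bash
python3 -c "from h import *;st(39.5,147.5,88)"
```

```text
t35.40 X41.7 Y149.0 Z90.5 rot [ 3.142 -0.     1.164] q6 0.70 F [-0.  -0.5  1.2] w0.0177 g12.0
to go tool -2.2 1.5 2.5
```

Request:
carry_out(commands=[[1.0, [-1.3, 19.5, 0], [0, 0, 0.13]], [1.0, [-1.3, 19.5, 0], [0, 0, 0.13]], [1.0, [-1.3, 19.5, 0], [0, 0, 0.13]], [1.0, [-1.3, 19.5, 0], [0, 0, 0.13]], [1.0, [-1.3, 19.5, 0], [0, 0, 0.13]], [1.0, [-1.3, 19.5, 0], [0, 0, 0.13]], [1.0, [-1.3, 19.5, 0], [0, 0, 0.13]], [1.0, [-1.3, 19.5, 0], [0, 0, 0.13]], [1.0, [-1.3, 19.5, 0], [0, 0, 0.13]], [1.0, [0, 0, 0], [0, 0, 0]]])

```text
time_s: 36.65
ee_pos: [0.558, 0.0406, 0.0905]
eef_rot: [3.141, 0.002, -0.01]
force: [-6.8, 0.2, 6.5]
grip_width: 0.0176
grip_force: 12.0
```

```bash
python3 -c "from h import *;st(150,0,88)"
```

```text
t36.65 X151.4 Y23.4 Z90.5 rot [ 3.141e+00  2.000e-03 -1.000e-02] q6 1.59 F [-6.8  0.2  6.5] w0.0176 g12.0
to go tool -1.4 23.4 2.5
```

Request:
carry_out(commands=[[1.0, [-0.8, 9, 0], [0, 0, 0.06]], [1.0, [-0.4, 9, 0], [0, 0, 0.06]], [1.0, [0, 3, 0], [0, 0, 0.018]], [1.0, [0, 2, 0], [0, 0, 0]], [1.0, [0, 0, 0], [0, 0, 0]]])

```text
time_s: 37.28
ee_pos: [0.5563, 0.0208, 0.0905]
eef_rot: [-3.139, 0.0, -0.143]
force: [-0.8, 13.3, 2.5]
grip_width: 0.0177
grip_force: 12.0
```

```bash
python3 -c "from h import *;st(150,0,88)"
```

```text
t37.27 X152.6 Y3.6 Z90.5 rot [-3.139  0.    -0.143] q6 1.68 F [-0.8 13.3  2.5] w0.0177 g12.0
to go tool -2.6 3.6 2.5
```

Request:
carry_out(commands=[[1.0, [0, 1, 0], [0, 0, 0]], [1.0, [0, 0, 0], [0, 0, 0]], [1.0, [0, 0, 0], [0, 0, 0]]])

```text
time_s: 37.65
ee_pos: [0.5563, 0.0207, 0.0905]
eef_rot: [-3.137, -0.0, -0.142]
force: [0.7, 20.2, 1.1]
grip_width: 0.0179
grip_force: 12.0
```

Run:
```python
from h import *
st(150,0,88)
a=snap('side')['img'][150:270,230:380]
cv2.imwrite('pics/m6.png',cv2.resize(a,None,fx=5,fy=5,interpolation=2))
```

```text
t37.65 X152.6 Y3.5 Z90.5 rot [-3.137 -0.    -0.142] q6 1.68 F [ 0.7 20.2  1.1] w0.0179 g12.0
to go tool -2.6 3.5 2.5
```

View pics/m6.png

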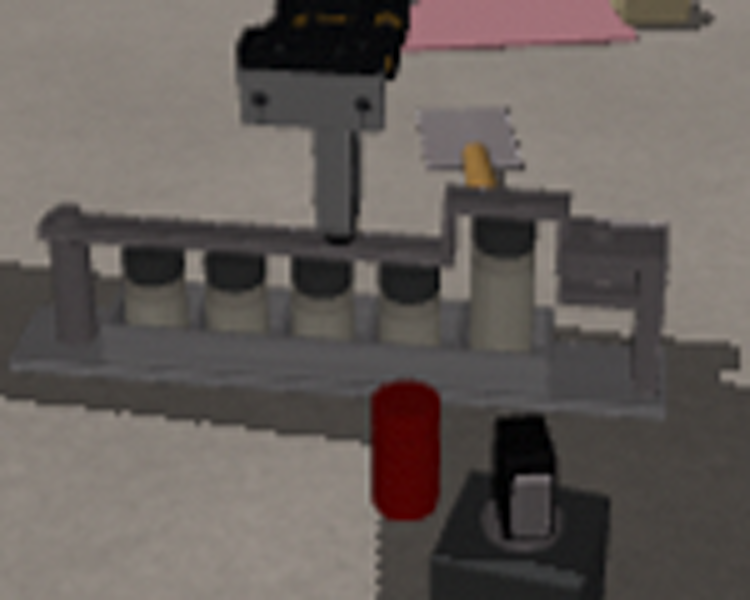

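Request:
carry_out(commands=[[0.3, [0, -3, 0], [0, 0, 0]], [0.3, [0, 0, 0], [0, 0, 0]], [0.3, [0, 0, 0], [0, 0, 0]], [0.3, [0, 0, -55], [0, 0, 0]], [0.3, [0, 0, -55], [0, 0, 0]], [0.3, [28, 50, 0], [0, 0, 0]], [0.3, [28, 50, 0], [0, 0, 0]], [0.3, [28, 50, 0], [0, 0, 0]], [0.3, [28, 50, 0], [0, 0, -0.116]], [0.3, [0, 0, 0], [0, 0, -0.116]]], squeeze=30)

```text
time_s: 38.95
ee_pos: [0.6386, -0.1972, 0.1991]
eef_rot: [-3.142, 0.001, 0.087]
force: [-0.3, 0.4, -0.7]
grip_width: 0.0659
grip_force: 0.0
```

Request:
carry_out(commands=[[0.3, [0, 0, 40], [0, 0, 0]], [0.3, [0, 0, 0], [0, 0, 0]], [0.3, [0, 0, 0], [0, 0, 0]]])

```text
time_s: 39.33
ee_pos: [0.639, -0.1934, 0.1619]
eef_rot: [3.141, -0.001, 0.088]
force: [-0.2, -0.6, 1.0]
grip_width: 0.0661
grip_force: 0.0
```

Run:
```python
from h import *
np.set_printoptions(precision=4,suppress=True)
o=ctrl.get_obs();print(o['ee_pos'],o['eef_rot'],o['force'])
for cam in('side','top'):
    snap(cam,'p_'+cam+'.png')
    for n in('pin','bar_knob','clevis_hole'): print(cam,n,[(np.round(r['at'],4).tolist(),round(r['score'],2)) for r in ctrl.place_of(n,cam)][:2])
a=cv2.imread('pics/p_side.png')[140:290,250:410];b=cv2.imread('pics/p_top.png')[140:260,280:440]
cv2.imwrite('pics/m7.png',np.vstack([cv2.resize(a,None,fx=2.2,fy=2.2,interpolation=2),cv2.resize(b,None,fx=2.2,fy=2.2,interpolation=2)])[:600])
```

```text
[ 0.639  -0.1934  0.1619] [ 3.141  -0.0011  0.0877] [-0.1542 -0.5856  0.9547]
side pin [([0.8256, -0.1638, 0.0185], 0.92), ([0.6352, -0.1933, 0.0536], 0.81)]
side bar_knob [([0.5572, 0.02, 0.1206], 0.93), ([0.4993, 0.0228, 0.0114], 0.33)]
side clevis_hole [([0.6977, 0.0001, 0.0941], 0.79)]
top pin [([0.8285, -0.1655, 0.0186], 0.59)]
top bar_knob [([0.5545, 0.0208, 0.1188], 0.94)]
top clevis_hole [([0.6929, 0.0002, 0.0928], 0.89)]
```

View pics/m7.png

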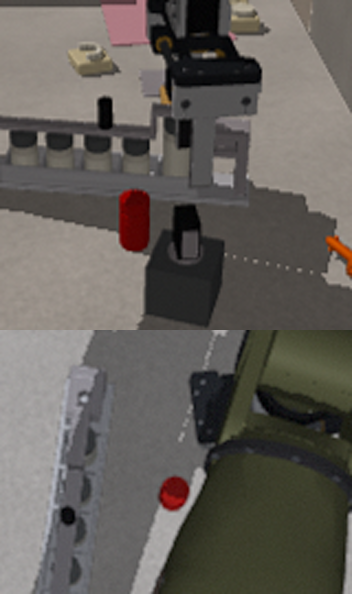

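Request:
carry_out(commands=[[0.3, [-1.5, 0, 40], [0, 0, 0]], [0.3, [0, 0, 40], [0, 0, 0]], [0.3, [0, 0, 12], [0, 0, 0]], [0.3, [0, 0, 0], [0, 0, 0]], [0.3, [0, 0, 0], [0, 0, 0]]])

```text
time_s: 40.35
ee_pos: [0.638, -0.1936, 0.0704]
eef_rot: [3.141, -0.002, 0.088]
force: [0.9, 0.3, -0.3]
grip_width: 0.0658
grip_force: 0.0
```

Run:
```python
from h import *
o=ctrl.get_obs();print(np.round(o['ee_pos'],4),o['eef_rot'],o['force'])
a=snap('side')['img'][210:300,290:380]
cv2.imwrite('pics/m8.png',cv2.resize(a,None,fx=5,fy=5,interpolation=2))
```

```text
[ 0.638  -0.1936  0.0704] [ 3.14051089e+00 -2.39495054e-03  8.78011091e-02] [ 0.9028933   0.27839739 -0.31946043]
```

View pics/m8.png

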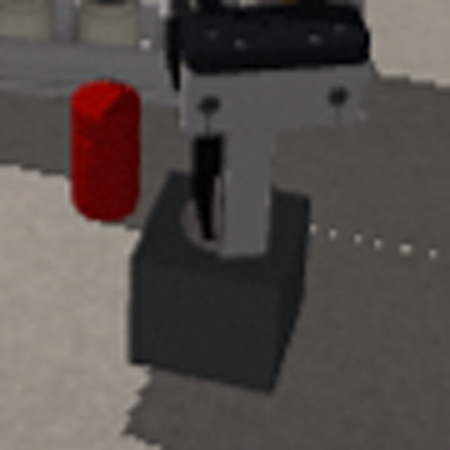

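Request:
carry_out(commands=[[0.3, [-2.5, 0, 0], [0, 0, 0]], [0.8, [0, 0, 0], [0, 0, 0]], [0.8, [0, 0, 0], [0, 0, 0]], [0.8, [0, 0, 0], [0, 0, 0]], [0.8, [0, 0, 0], [0, 0, 0]], [0.8, [0, 0, 0], [0, 0, 0]], [0.8, [0, 0, 0], [0, 0, 0]]])

```text
time_s: 41.28
ee_pos: [0.6347, -0.1935, 0.0686]
eef_rot: [-3.142, -0.0, 0.088]
force: [0.1, 1.4, 3.4]
grip_width: 0.0358
grip_force: 30.0
```

```bash
python3 -c "from h import *;st();o=ctrl.get_obs();print(o['ee_pos'],o['moment'])"
```

```text
t41.27 X261.8 Y-196.8 Z68.6 rot [-3.142 -0.     0.088] q6 1.13 F [0.1 1.4 3.4] w0.0358 g30.0
[ 0.63474432 -0.1934879   0.0686246 ] [3.22062156e-01 5.78330507e-02 1.99205014e-04]
```

Request:
carry_out(commands=[[0.8, [0, 0, -30], [0, 0, 0]], [0.8, [0, 0, -35], [0, 0, 0]], [0.8, [0, 0, -35], [0, 0, 0]], [0.8, [0, 0, 0], [0, 0, 0.117]], [0.8, [0, 0, 0], [0, 0, 0.116]], [0.8, [6.3, -40, 0], [0, 0, 0]], [0.8, [6.3, -40, 0], [0, 0, 0]], [0.8, [6.3, -40, 0], [0, 0, 0]], [0.8, [6.3, -40, 0], [0, 0, 0]], [0.8, [6.5, -40, 0], [0, 0, 0]]])

```text
time_s: 42.52
ee_pos: [0.695, 0.0009, 0.1678]
eef_rot: [3.141, 0.001, -0.145]
force: [0.5, -0.4, -0.6]
grip_width: 0.036
grip_force: 30.0
```

Request:
carry_out(commands=[[0.8, [0, 0, 0], [0, 0, 0]], [0.8, [0, 0, 0], [0, 0, 0]]])

```text
time_s: 42.78
ee_pos: [0.6947, -0.0009, 0.1679]
eef_rot: [3.141, 0.001, -0.145]
force: [-0.8, -0.4, -0.6]
grip_width: 0.0359
grip_force: 30.0
```

Run:
```python
from h import *
o=ctrl.get_obs();print(np.round(o['ee_pos'],4),o['eef_rot'],o['force'],o['grip_width'])
c=snap('side','q1.png');p=o['ee_pos']
print('pred tip',proj(c,[p+[0,0,-.0566],p+[0,0,-.0086],[.695,.0004,.094]]))
for r in ctrl.place_of('clevis_hole','side'): print(r['at'],r['score'],proj(c,[r['at']]))
a=c['img'][155:225,315:395]
cv2.imwrite('pics/m9.png',cv2.resize(a,None,fx=8,fy=8,interpolation=2))
```

```text
[ 0.6947 -0.0009  0.1679] [ 3.14118917e+00  8.73228160e-04 -1.45363736e-01] [-0.81472755 -0.38884114 -0.6295607 ] 0.03594932551923155
pred tip [[350.63576487 190.51565762]
 [351.77560585 173.95734861]
 [350.30466422 196.03159039]]
[0.6977, 0.0014, 0.0927] 0.68 [[351.24965241 196.25996748]]
[0.6482, 0.2588, -0.002] 0.36 [[325.26850745 182.6202625 ]]
[0.645, 0.0066, 0.0125] 0.24 [[330.14286468 220.79399547]]
```

View pics/m9.png

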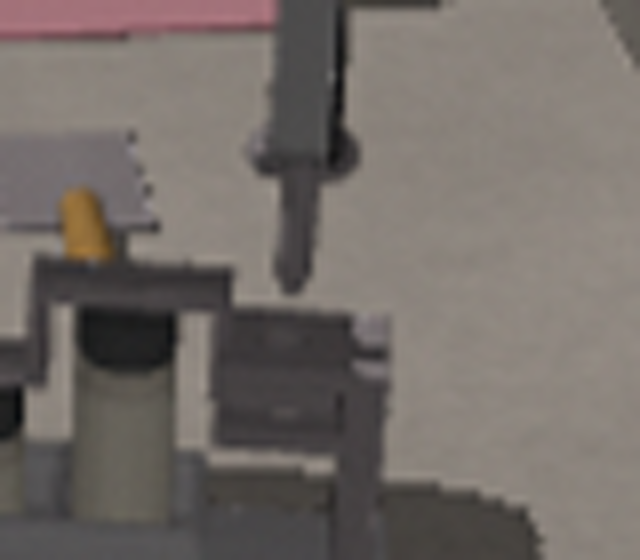

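Request:
carry_out(commands=[[0.8, [-1.4, 0.9, 8], [0, 0, 0]], [0.8, [0, 0, 6], [0, 0, 0]], [0.8, [0, 0, 4], [0, 0, 0]], [0.8, [0, 0, 3], [0, 0, 0]], [0.8, [0, 0, 0], [0, 0, 0]]])

```text
time_s: 43.5
ee_pos: [0.6934, -0.0009, 0.1472]
eef_rot: [3.142, 0.0, -0.145]
force: [-0.5, -0.8, -0.5]
grip_width: 0.036
grip_force: 30.0
```

```bash
cat > q.py <<'E'
from h import *
o=ctrl.get_obs();c,s=np.cos(-.145),np.sin(-.145)
f=o['force'];m=o['moment'];print('t%.1f'%o['time_s'],np.round(o['ee_pos']*1e3,1),np.round(o['eef_rot'],3),'Ftool x%.1f y%.1f up%.1f'%(f[0]*c+f[1]*s,f[0]*s-f[1]*c,f[2]),'M',np.round(m,2),o['grip_width'])
E
python3 q.py
```

```text
t43.5 [693.4  -0.9 147.2] [ 3.142  0.    -0.145] Ftool x-0.4 y0.8 up-0.5 M [ 0.05 -0.03  0.09] 0.036017981661065276
```

Request:
carry_out(commands=[[0.8, [0, 0, 2], [0, 0, 0]], [0.8, [0, 0, 2], [0, 0, 0]], [0.8, [0, 0, 2], [0, 0, 0]], [0.8, [0, 0, 0], [0, 0, 0]], [0.8, [0, 0, 0], [0, 0, 0]]])

```text
time_s: 44.12
ee_pos: [0.6935, -0.0009, 0.1415]
eef_rot: [-3.142, -0.0, -0.145]
force: [-0.2, -0.5, -1.2]
grip_width: 0.0363
grip_force: 30.0
```

```bash
python3 q.py
```

```text
t44.1 [693.5  -0.9 141.5] [-3.142 -0.    -0.145] Ftool x-0.1 y0.5 up-1.2 M [0.02 0.08 0.06] 0.036278280391970494
```

Request:
carry_out(commands=[[0.8, [0, 0, 3], [0, 0, 0]], [0.8, [0, 0, 3], [0, 0, 0]], [0.8, [0, 0, 3], [0, 0, 0]], [0.8, [0, 0, 3], [0, 0, 0]], [0.8, [0, 0, 0], [0, 0, 0]]])

```text
time_s: 44.75
ee_pos: [0.6933, -0.0009, 0.1291]
eef_rot: [3.142, 0.001, -0.145]
force: [-0.2, -0.5, -1.7]
grip_width: 0.0361
grip_force: 30.0
```

```bash
python3 q.py
```

```text
t44.8 [693.3  -0.9 129.1] [ 3.142e+00  1.000e-03 -1.450e-01] Ftool x-0.1 y0.5 up-1.7 M [ 0.05 -0.    0.03] 0.03607441362757613
```

Request:
carry_out(commands=[[0.8, [0, 0, 3], [0, 0, 0]], [0.8, [0, 0, 3], [0, 0, 0]], [0.8, [0, 0, 3], [0, 0, 0]], [0.8, [0, 0, 3], [0, 0, 0]], [0.8, [0, 0, 0], [0, 0, 0]]])

```text
time_s: 45.38
ee_pos: [0.6934, -0.001, 0.1171]
eef_rot: [3.142, 0.0, -0.145]
force: [-0.2, 0.2, -0.5]
grip_width: 0.0363
grip_force: 30.0
```

```bash
python3 q.py
```

```text
t45.4 [693.4  -1.  117.1] [ 3.142  0.    -0.145] Ftool x-0.2 y-0.1 up-0.5 M [0.08 0.07 0.01] 0.03627493016962381
```

Collar at about 108.5; 14.5 mm to go.

Request:
carry_out(commands=[[0.8, [0, 0, 4], [0, 0, 0]], [0.8, [0, 0, 4], [0, 0, 0]], [0.8, [0, 0, 4], [0, 0, 0]], [0.8, [0, 0, 2], [0, 0, 0]], [0.8, [0, 0, 1], [0, 0, 0]], [0.8, [0, 0, 0], [0, 0, 0]], [0.8, [0, 0, 0], [0, 0, 0]]])

```text
time_s: 46.25
ee_pos: [0.6935, -0.0009, 0.1027]
eef_rot: [-3.142, -0.0, -0.145]
force: [-1.6, 0.1, 1.5]
grip_width: 0.0362
grip_force: 30.0
```

```bash
python3 q.py
```

```text
t46.2 [693.5  -0.9 102.7] [-3.142 -0.    -0.145] Ftool x-1.6 y0.2 up1.5 M [ 0.07  0.31 -0.01] 0.036235966336205426
```

Request:
carry_out(commands=[[0.8, [0, 0, 1], [0, 0, 0]], [0.8, [0, 0, 0], [0, 0, 0]], [0.8, [0, 0, 0], [0, 0, 0]]])

```text
time_s: 46.62
ee_pos: [0.6935, -0.0009, 0.1026]
eef_rot: [-3.142, -0.001, -0.145]
force: [-6.4, 1.3, 9.2]
grip_width: 0.0363
grip_force: 30.0
```

```bash
python3 q.py
```

```text
t46.6 [693.5  -0.9 102.6] [-3.142e+00 -1.000e-03 -1.450e-01] Ftool x-6.5 y-0.3 up9.2 M [ 0.11  1.   -0.04] 0.036254302910489256
```

Request:
carry_out(commands=[[0.3, [0, 0, 0], [0, 0, 0]], [0.3, [0, 0, 0], [0, 0, 0]], [0.3, [0, 0, 0], [0, 0, 0]], [0.3, [0, 0, 0], [0, 0, 0]], [0.3, [0, 0, -40], [0, 0, 0]], [0.3, [0, 0, -50], [0, 0, 0]], [0.3, [0, 40, -20], [0, 0, 0]], [0.3, [0, 50, 0], [0, 0, 0]], [0.3, [0, 50, 0], [0, 0, 0]], [0.3, [0, 50, 0], [0, 0, 0]]])

```text
time_s: 47.88
ee_pos: [0.6656, -0.1904, 0.2115]
eef_rot: [-3.142, -0.0, -0.145]
force: [0.4, -0.5, -0.6]
grip_width: 0.0657
grip_force: 0.0
```

Request:
carry_out(commands=[[0.3, [-10, 50, 0], [0, 0, 0]], [0.3, [-10, 50, 0], [0, 0, 0]], [0.3, [0, 0, 0], [0, 0, 0]]])

```text
time_s: 48.25
ee_pos: [0.6303, -0.2882, 0.2112]
eef_rot: [3.141, 0.0, -0.149]
force: [0.2, 0.9, -0.4]
grip_width: 0.0658
grip_force: 0.0
```

Run:
```python
from h import *
a=snap('side')['img'][150:260,230:390];b=snap('top')['img'][140:310,280:350]
a=cv2.resize(a,None,fx=3.4,fy=3.4,interpolation=2);b=cv2.resize(b,None,fx=3.4,fy=3.4,interpolation=2)
im=np.zeros((b.shape[0],a.shape[1]+b.shape[1],3),np.uint8);im[:a.shape[0],:a.shape[1]]=a;im[:,a.shape[1]:]=b
cv2.imwrite('pics/m10.png',np.clip(im*1.4,0,255))
for cam in('side','top'):print([(np.round(r['at'],4).tolist(),r['score']) for r in ctrl.place_of('pin',cam)])
```

```text
[([0.8261, -0.1614, 0.0145], 0.69), ([0.6959, 0.0028, 0.0926], 0.55)]
[([0.8267, -0.1607, 0.0182], 0.9), ([0.6994, 0.0008, 0.0934], 0.65)][ WARN:0@2.368] global loadsave.cpp:1063 imwrite_ Unsupported depth image for selected encoder is fallbacked to CV_8U.
```

View pics/m10.png

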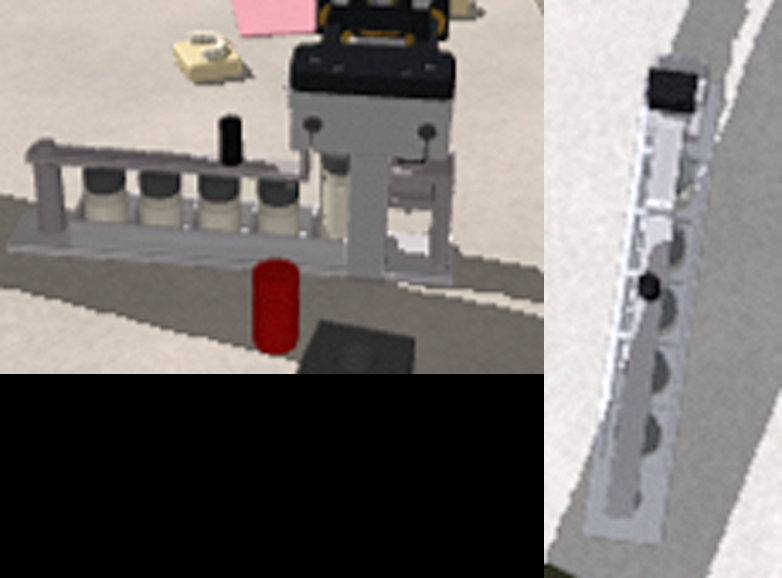

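```bash
python3 -c "from h import *;print(ctrl.hand_in())"
```

```text
the job is handed in; nothing more can be done
None
```

The job is handed in at about 49 s: the tall jar is in the tall bay, the misplaced jar in the middle bay, all three bench jars in the free low bays, the bar is shut, and the pin's collar sits on the clevis; I did not pull on the pin to test that its balls locked.

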